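Open the flip-top rinse canister

TASK

The rinse canister beside the analyser is due for a refill. Take its flip-top cover by the tab and swing it all the way back, then unscrew the winged cap underneath counter-clockwise until its pointer lines up with the raised release mark on the collar. Leave the cap sitting there with the cover open, and do not disturb the other things on the bench.

Things in the scene. Friction and masses are not known exactly. Their poses are not given: they have to be found in the camera images.
- canister: White plastic canister, 160 (x) x 200 (y) x 150 mm high, full, fixed to the bench. Origin at the centre of its underside; z up. On its top, centred, a white collar disc (100 mm across, 5 mm high) and neck carry the cap. The cover's hinge lies along the canister's x axis, on its +y side; the cover's tab points to its -y side
- lid_hinge (a point): Middle of the cover's hinge line, parallel to the canister's x axis, 57 mm to the +y side of the cap's axis, 210 mm above the bench. The hinge cheeks reach 32 mm either side along the hinge line. The cover plate is 80 mm wide along the hinge line, 5 mm thick, with a skirt under its sides (22 mm) and front (14 mm)
- lid_tab (a point): Grip point in the grey flip-top cover's tab, 118 mm from the hinge line; moves with the cover. The tab is a tongue 22 mm wide (along the hinge line), 8 mm thick, 97 to 131 mm from the hinge, 58 mm clear above the canister when closed. It can be pinched across its width and turns between the fingers as the cover swings
- lid (a joint): Angle of the flip-top cover: 0 closed (level, right over the cap's wing), growing as the tab swings up and over towards the canister's +y side; 1.57 upright, 2.4 all the way back at its stop. A stiff hinge (about 0.07 N m): it stays where it is left
- cap_grip (a point): Grip point on the cap's turning axis, in its upright wing: 194 mm above the bench, 8 mm below the wing's top, 22 mm above the cap's disc. The black cap is a disc 56 mm across and 10 mm high with a wing 46 mm long, 12 mm thick and 30 mm tall across it. The wing lies along this point's x axis and its +x end is the pointer end (white line on top, small nose at the foot reaching out 38 mm from the axis)
- cap (a joint): Angle of the cap, growing counter-clockwise seen from above (unscrewing): 0 is screwed shut; at 1.25 the pointer is exactly at the release mark; it can be turned past it, to 2.4. In the canister's frame the pointer's direction is -2.20 + this angle (rad from x towards y). Turning takes about 0.1 N m; it stays where it is left and does not rise
- pointer_tip (a point): Tip of the pointer nose at the foot of the cap's wing, 38 mm from the cap's axis
- release_mark (a point): Top of the release mark, a raised grey rib 16 x 6 mm lying radially on the collar, 41.5 mm from the cap's axis; fixed to the canister
- tube_rack: Bystander: yellow rack with capped tubes, 200 x 70 x 96 mm high, origin under its centre
- reagent_bottle: Bystander: amber bottle, 60 mm across, 120 mm high, origin under its centre
- tip_box: Bystander: grey box with a clear lid, 122 x 87 x 70 mm high, origin under its centre
- mouse: Bystander: black computer mouse, 105 x 62 x 35 mm, origin under its centre

How it is judged:
On the way, in this order (a step that is already met when the one before it is completed fails the run):
1. the flip-top cover is swung well back while the cap is still shut (value of joint lid above 2 rad and value of joint cap below 0.6 rad), for 0.2 s.
2. the cap is unscrewed to the release mark, with the cover back (value of joint cap between 1.07 and 1.43 rad and value of joint lid above 2 rad), for 0.2 s.
At the end, for the whole second after the job is handed in: The cover is still open to more than 2.0 rad (its stop is at 2.4), and the cap rests with its pointer within 0.18 rad (10 degrees) of the release mark (cap angle 1.07 to 1.43) (all of step 2 and velocity of joint cap between -0.05 and 0.05 rad/s); the robot touches nothing.
It fails at once if a thing standing by is pushed more than 30 mm or tipped (distance of any of tube_rack, reagent_bottle, tip_box, mouse from where it was at the start of the episode above 0.03 m or angle between any of tube_rack, reagent_bottle's own z axis and vertical above 0.4 rad).
It also fails if it takes over 51 s, if anything falls off the work surface, if the arm or the gripper's body presses on something with over 40 N, if the wrist force passes 120 N, or if a joint passes its speed limit or range.

ROBOT

A 6-joint arm with a two-finger parallel gripper is mounted at the origin on the work surface. World frame = base frame: x ahead of the robot, y to its left, z up, the work surface at z = 0. Lengths are in m, angles in rad, forces in N, time in s.
With the tool pointing down it reaches from about 0.3 to 0.825 m from the base axis. Payload 5.4 kg.
Tool frame: the origin (TCP) lies midway between the tips of the shut fingers; the grasp point (between the pads) lies bot.grip_depth behind it (bot.grip_depth is the distance from the TCP to the grasp point, in m); x points along the fingers, y is the direction in which the jaws open and shut, and the axes are right-handed (so a half turn about x gives the same grasp; the last joint's range is limited). The gripper opens to 92 mm and grips with 3 to 60 N. Pads are 20 mm wide; open, the fingers measure 128 mm over their backs; the gripper's body (75 mm by 189 mm) begins 69 mm behind the grasp point.
Start: joints at [-1.459, 0.158, 1.597, -0, 1.386, -0.21], TCP at [0.182, -0.545, 0.215] pointing down, gripper open.
Joint ranges: [-2.91, 2.91], [-0.94, 2.29], [0.18, 2.7], [-1.29, 4.43], [0.17, 2.64], [-3, 3]. Speed limits (rad/s): [2.57, 2.57, 3.14, 3.14, 3.14, 3.14].

INTERFACE

Orientations are given as [roll, pitch, yaw] about the fixed x, y, z axes, in that order (R = Rz(yaw) Ry(pitch) Rx(roll)).
In Python, from rig import bot, hand, ik, observe, snapshot gives the robot as it stands. Calls block until the motion is done:
- bot.goto(position, orientation): joint-space move of the TCP to a pose.
- bot.servo_line(position, attitude=None, feed=0.15): straight line of the TCP; attitude=None keeps the orientation; feed is the mean speed in m/s.
- bot.set_joints(angles): joint-space move.
- hand.grip(opening, force=None): finger opening in m; force is the grip in N (None keeps the last); returns when the fingers have stopped.
- bot.pause(seconds).
- ik(position, orientation): joint angles nearest the present ones, or None.
- observe(): the state.
- snapshot(name): name is "scene" or "top" or "wrist"; returns a dict with "img" (384x512x3 uint8, red, green, blue), "fx", "fy", "cx", "cy" (pixels), "rvec" (rotation vector, rad) and "tvec" (3), from world to camera coordinates, as OpenCV has them. Camera axes: x right, y down, z forward; pixel columns grow to the right and rows downward; lengths in m; the calibration is good to about 2 mm. A picture is of the moment at which its call begins. There is no depth.
A pose or a line that the arm cannot do raises bot.MotionError and nothing moves.
- bot.finish_job(): hands the job in, once; it reports no verdict.
The state is a dict: "clock": time; "joints": joint angles; "joint_velocities": joint speeds; "joint_torque": joint torques, N m; "position": TCP position; "ee_rot": TCP orientation; "force": force on the tool from outside, world axes, zero at the start; "ft_torque": the same for the moment, N m; "finger_gap": finger opening in m.
Only numpy, scipy, OpenCV 4.12 (cv2) and the standard library are available. Lean on these libraries where they do the work, as an engineer would, in place of code of your own. Each camera call takes 0.05 s, during which the arm holds its last target.

## Working session

There is one attempt and no reset: what is moved stays moved. The work goes in short steps, each a Python script; the robot and the scene stay as the last script left them, time stands still between calls to the robot, and variables do not carry over. Pictures are saved under pics/ and viewed, and the job is handed in when it is done.

```bash
ls; mkdir -p pics; python3 - <<'E'
from rig import bot, hand, ik, observe, snapshot
import cv2,pickle
for n in ("scene","top","wrist"):
    s=snapshot(n); pickle.dump(s,open(f"pics/{n}0.pkl","wb")); cv2.imwrite(f"pics/{n}0.png",s["img"][:,:,::-1])
    print(n,s["fx"],s["cx"],s["cy"],s["rvec"],s["tvec"])
print(bot.grip_depth,observe())
E
```

```text
pics
scene 350.67400453103346 257.2941106141502 194.74909762061026 [ 1.31267892  2.17944166 -0.951177  ] [ 0.26714314 -0.24420457  1.7745762 ]
top 416.9060249286931 255.82771480062948 190.77502881281094 [ 2.15802858 -2.09818926  0.23324794] [-0.0218386   0.61011833  1.23304813]
wrist 344.18935774812786 259.84226590407786 192.8004143513412 [-2.38721756  1.72320317  0.20549324] [-0.57267831 -0.02472974  0.38910256]
0.0187 {'clock': 0.15, 'joints': array([-1.45905367e+00,  1.58908566e-01,  1.59789018e+00, -2.92967795e-05,
        1.38623060e+00, -2.10078422e-01]), 'joint_velocities': array([ 3.98908468e-04, -1.38011942e-03, -4.03810226e-03, -6.86708776e-05,
        1.67825772e-03, -1.77574609e-04]), 'joint_torque': array([-2.52263881e-04, -3.85916948e+01, -3.22433853e+01,  6.99844281e-02,
        3.50839784e-02, -8.83734378e-05]), 'position': array([ 0.18179806, -0.54500383,  0.21386915]), 'ee_rot': array([-1.76083732,  1.56935935,  1.70258181]), 'force': array([-0.35539374,  0.05464776, -0.27488939]), 'ft_torque': array([-0.03591678,  0.00391341, -0.03500321]), 'finger_gap': 0.09206528579130302}
```

View pics/scene0.png

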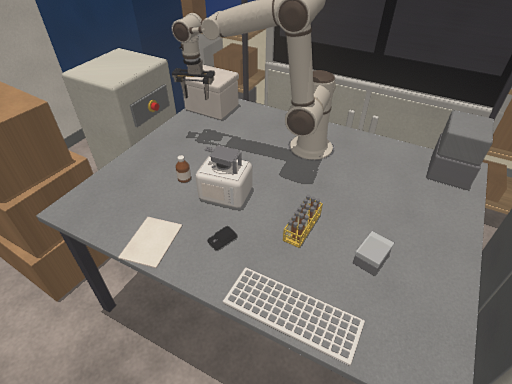

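View pics/top0.png

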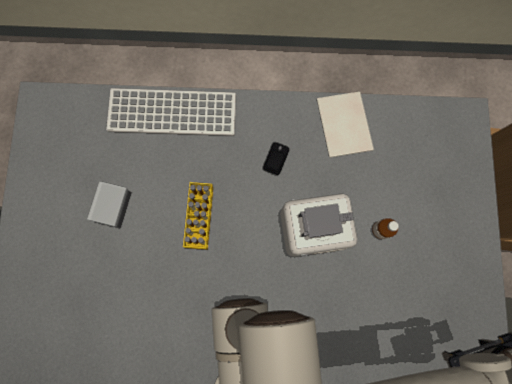

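The scene view shows the canister at about (225,180). In the top view it's at (320,225), with the tab pointing right at (347,218) towards the amber bottle at (387,229). I'll zoom in on it.

```bash
python3 - <<'E'
import cv2
a=cv2.imread("pics/top0.png")[180:270,270:410]; b=cv2.imread("pics/scene0.png")[140:215,165:265]
cv2.imwrite("pics/topz.png",cv2.resize(a,None,fx=5.5,fy=5.5,interpolation=cv2.INTER_CUBIC))
cv2.imwrite("pics/scenez.png",cv2.resize(b,None,fx=7.5,fy=7.5,interpolation=cv2.INTER_CUBIC))
E
```

```text
(no output)
```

View pics/topz.png

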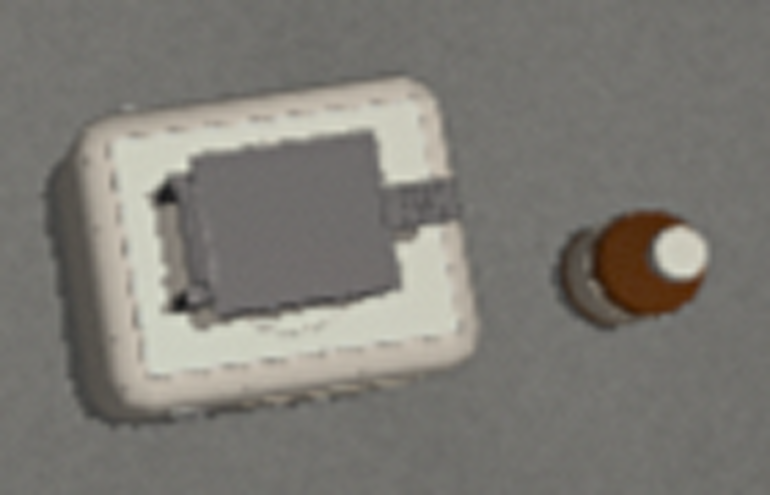

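View pics/scenez.png

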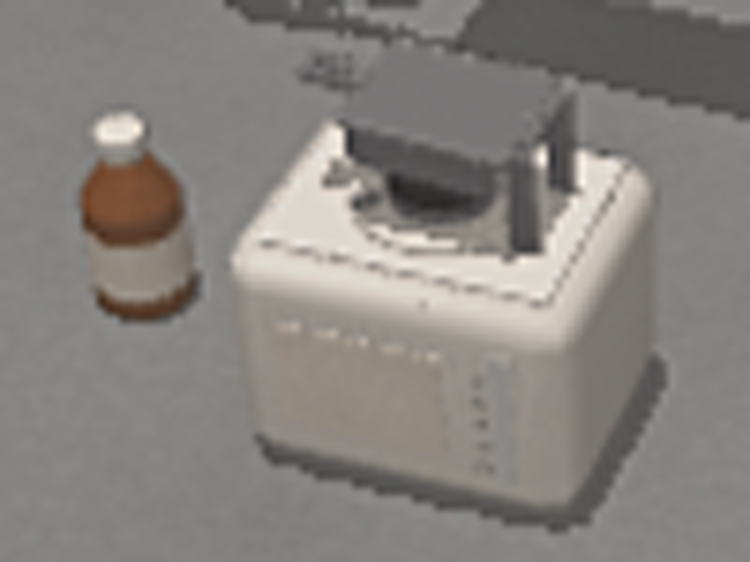

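```bash
cat > h.py <<'E'
import numpy as np,cv2,pickle
def ray(s,uv):
    R=cv2.Rodrigues(np.array(s["rvec"],float))[0]; t=np.array(s["tvec"],float)
    K=np.array([[s["fx"],0,s["cx"]],[0,s["fy"],s["cy"]],[0,0,1]])
    d=R.T@np.linalg.inv(K)@np.array([uv[0],uv[1],1.]); c=-R.T@t
    return c,d/np.linalg.norm(d)
def plane(s,uv,z):
    c,d=ray(s,uv); return c+d*(z-c[2])/d[2]
def proj(s,p):
    K=np.array([[s["fx"],0,s["cx"]],[0,s["fy"],s["cy"]],[0,0,1]])
    return cv2.projectPoints(np.array(p,float).reshape(-1,3),np.array(s["rvec"],float),np.array(s["tvec"],float),K,None)[0].reshape(-1,2)
def load(n): return pickle.load(open(f"pics/{n}.pkl","rb"))
E
python3 - <<'E'
from h import *
np.set_printoptions(precision=4,suppress=True)
s=load("top0")
for z,P in((.2125,[(190,155),(375,132),(400,290),(220,318)]),(.216,[(385,185),(460,178),(460,220),(395,235)]),(.15,[(118,140),(410,95),(460,335),(155,370)])):
    q=np.array([plane(s,(270+(u+.5)/5.5-.5,180+(v+.5)/5.5-.5),z)[:2] for u,v in P]); print(q,q.mean(0))
    for i in range(4):
        d=q[(i+1)%4]-q[i]; print(np.linalg.norm(d),np.arctan2(d[1],d[0]))
for n in("top0","scene0","wrist0"):
    s=load(n);print(n,ray(s,(256,192)))
# bottle cap
print(plane(load("top0"),(270+680/5.5,180+250/5.5),.12), plane(load("top0"),(270+600/5.5,180+290/5.5),.0))
E
```

```text
[[ 0.5372 -0.134 ]
 [ 0.5514 -0.2259]
 [ 0.4734 -0.2372]
 [ 0.4573 -0.1489]] [ 0.5048 -0.1865]
0.09302875430352128 -1.416967460138749
0.07882659952626443 -2.997879866201841
0.089780718809235 1.7513188365463592
0.0812567903032372 0.18438636360606214
[[ 0.5245 -0.2298]
 [ 0.5291 -0.267 ]
 [ 0.5083 -0.2665]
 [ 0.4999 -0.2344]] [ 0.5154 -0.2494]
0.0374608645878538 -1.4485673124459182
0.020834385039088427 3.121564222890551
0.03323587718930091 1.8238792462291409
0.02500897595569559 0.18445750008631434
[[ 0.554  -0.105 ]
 [ 0.5825 -0.2585]
 [ 0.4575 -0.2824]
 [ 0.4354 -0.1251]] [ 0.5074 -0.1927]
0.15612197492049654 -1.3871182823128947
0.12722550336890187 -2.9525953480154206
0.15888764282653003 1.7108842019962698
0.12031556663988625 0.16756972397415398
top0 (array([0.3582, 0.0206, 1.3283]), array([ 0.1922, -0.02  , -0.9811]))
scene0 (array([1.4312, 0.4403, 1.0187]), array([-0.6574, -0.3433, -0.6708]))
wrist0 (array([ 0.2438, -0.523 ,  0.3834]), array([-0.2234, -0.0611, -0.9728]))
[ 0.5073 -0.4101  0.12  ] [ 0.4974 -0.4049  0.    ]
```

View pics/wrist0.png

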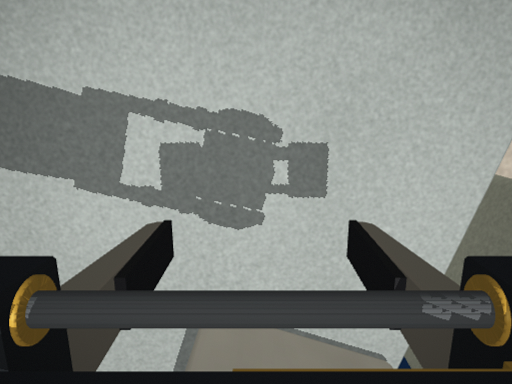

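Canister yaw is about 0.17, with the axis near (0.507,-0.192), the tab near (0.516,-0.249) and the bottle about 0.15 m beyond it. I'll take a closer look with the wrist camera.

```bash
cat >> h.py <<'E'
from scipy.spatial.transform import Rotation as Rn
def down(jaw,tilt=None):
    x=np.array([0,0,-1.]); y=np.array([np.cos(jaw),np.sin(jaw),0]); z=np.cross(x,y)
    return Rn.from_matrix(np.c_[x,y,z]).as_euler("xyz")
E
python3 - <<'E'
from rig import bot, hand, ik, observe, snapshot
from h import *
np.set_printoptions(precision=4,suppress=True)
R=Rn.from_euler("xyz",observe()["ee_rot"]).as_matrix(); print(R)
for j in (.175,.175-np.pi):
    print(j,ik([.512,-.23,.38],down(j)))
p=observe()["position"]; 
j=min((.175,.175-np.pi),key=lambda a:abs((ik([.512,-.23,.38],down(a)) if ik([.512,-.23,.38],down(a)) is not None else [0]*5+[99])[5]))
print("use",j)
bot.servo_line([p[0],p[1],.38],feed=.25)
bot.goto([.512,-.23,.38],down(j))
s=snapshot("wrist"); pickle.dump(s,open("pics/w1.pkl","wb")); cv2.imwrite("pics/w1.png",s["img"][:,:,::-1])
print(observe()["clock"],observe()["position"])
E
```

```text
[[-0.0002  0.3163 -0.9487]
 [ 0.0014 -0.9487 -0.3163]
 [-1.     -0.0014 -0.0003]]
0.175 [-0.6375  0.0711  1.3709  0.      1.6996 -0.8125]
-2.9665926535897933 [-0.6375  0.0711  1.3709  0.      1.6996  2.3291]
use 0.175
2.6833 [ 0.5116 -0.231   0.3798]<sys>:0: UserWarning: Gimbal lock detected. Setting third angle to zero since it is not possible to uniquely determine all angles.
<stdin>:8: UserWarning: Gimbal lock detected. Setting third angle to zero since it is not possible to uniquely determine all angles.
```

View pics/w1.png

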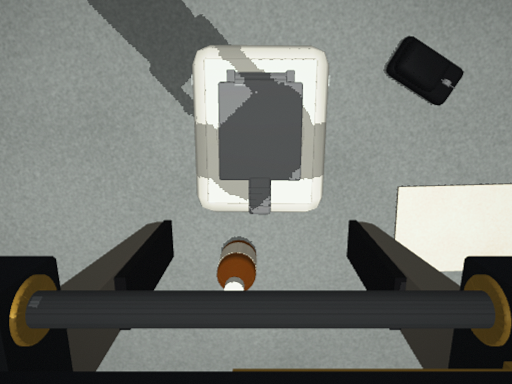

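The view shows the cover plate at (219..302, 82..180), the tab running from (260,180) to its end at (260,213), and the hinge cheeks at (231,76) and (291,76). Next step is to localise from these.

```bash
python3 - <<'E'
from h import *
np.set_printoptions(precision=4,suppress=True)
s=load("w1"); im=s["img"].astype(int)
g=im.mean(2); sat=im.max(2)-im.min(2)
for r in (100,130,160,190,200,207):
    print(r,g[r,210:312].astype(int)[::3] if r<185 else g[r,240:282].astype(int))
print(g[170:222,260].astype(int)); print(g[60:95,260].astype(int))
def P(u,v,z): return plane(s,(u,v),z)[:2]
tl,tr,br,bl=P(219,82,.2125),P(302,82,.2125),P(303,180,.2125),P(218,180,.2125)
print("plate",tl,tr,br,bl,np.linalg.norm(tr-tl),np.linalg.norm(br-bl),np.linalg.norm(bl-tl))
d=(tr-tl)+(br-bl); print("yaw",np.arctan2(d[1],d[0])); d=(tl-bl)+(tr-br); print("yaw2",np.arctan2(d[1],d[0])-np.pi/2)
print("tabend",P(260,213,.212),"tabroot",P(260,180,.2125))
print("cheeks",P(231,76,.21),P(291,76,.21))
c=np.array([P(198,48,.15),P(323,48,.15),P(323,210,.15),P(198,210,.15)]);print("can",c,c.mean(0))
E
```

```text
100 [245 244 247 127 145 144 145 144 145 145 145 146 105  84  82  84  82  84
  84  83  83  84  84  83  84  84  84  84  84  84  83 241 245 244]
130 [171 172 159  77  83  84  84  84  84  83  84  84  84  84  82  84  84  84
  84  83  84  85  84  84  83  84  84  83  84  84  80 161 171 170]
160 [171 170 171  98  83  82  81  83  82  83  83  82  83  83  82  84  83  83
  83  82  84  83  83  84  83  82  84  84  82  83  68 171 169 170]
190 [170 169 170 169 170 169 170 173 134  83  75  81  83  83  81  82  83  83
  82  82  83  83  83  82  83  83  82  82  81  71  83 239 249 245 245 245
 245 245 245 245 245 245]
200 [245 245 245 247 242 240 196 242 201  89  75  80  81  80  80  80  81  82
  82  82  82  82  79 119 134 130 128 128 126 109 125 239 248 245 245 245
 245 245 245 245 245 245]
207 [225 225 225 225 226 226 227 232 178 144 107  76  79  79  79  76 117 133
 145 148 148 148 147 141 139 138 138 140 140 139 155 224 235 232 232 232
 232 233 233 233 233 232]
[ 82  83  83  83  82  82  82  76  77  82  82  82  82  83  83  82  82  75
  80  83  83  83  82  74  80  82  83  83  81  82  82  82  80  77 118  93
 131 148 144 144 144 144 139 121 117 147 158 158 156 153 151 154]
[236 245 244 244 244 244 244 245 249 207 170 151  98  78  76  79  84  81
  75  70  77  84  85  84  85  84  84  84  84  85  82  84  84  84  84]
plate [ 0.4585 -0.1466] [ 0.5349 -0.1334] [ 0.5545 -0.2248] [ 0.4709 -0.2393] 0.07756130590210424 0.08485295011767488 0.09344253245573234
yaw 0.17156090514967026
yaw2 0.1720591688793447
tabend [ 0.5181 -0.2661] tabroot [ 0.5122 -0.2321]
cheeks [ 0.4685 -0.1393] [ 0.5239 -0.1297]
can [[ 0.4233 -0.1123]
 [ 0.5568 -0.0892]
 [ 0.5958 -0.268 ]
 [ 0.4469 -0.2938]] [ 0.5057 -0.1908]
```

```bash
python3 - <<'E'
import cv2
a=cv2.imread("pics/w1.png")[35:225,185:340]
cv2.imwrite("pics/w1z.png",cv2.resize(a,None,fx=3,fy=3,interpolation=cv2.INTER_NEAREST))
E
```

```text
(no output)
```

View pics/w1z.png

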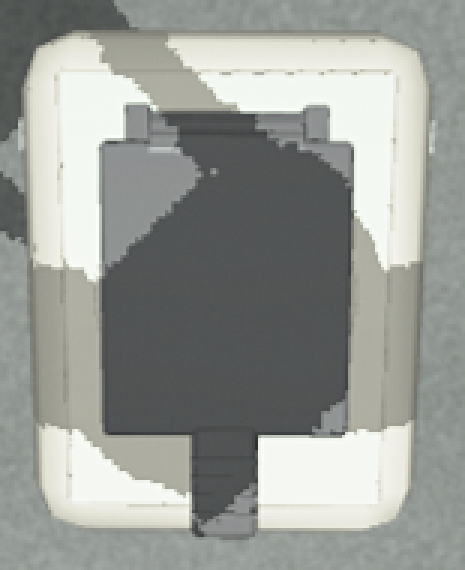

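```bash
cat >> h.py <<'E'
import warnings; warnings.filterwarnings("ignore")
AX=np.array([.5055,-.193]); YAW=.172
YP=np.array([-np.sin(YAW),np.cos(YAW)])
def tab(th,r=.119,off=.014):
    xy=AX+YP*(.057-r*np.cos(th)); return [xy[0],xy[1],.211+r*np.sin(th)-off]
E
python3 - <<'E'
from rig import bot, hand, ik, observe, snapshot
from h import *
np.set_printoptions(precision=4,suppress=True)
o=down(YAW)
for th in np.arange(0,2.41,.4): print(th,ik(tab(th),o))
hand.grip(.05,15)
p=tab(0); bot.goto([p[0],p[1],.27],o)
bot.servo_line(p,o,feed=.1)
hand.grip(0.0,15)
b=observe(); print(b["clock"],b["position"],b["force"],b["finger_gap"])
for n in("scene","wrist"):
    s=snapshot(n); pickle.dump(s,open(f"pics/{n}2.pkl","wb")); 
    im=s["img"][:,:,::-1]
    if n=="scene": im=cv2.resize(im[100:225,145:305],None,fx=4,fy=4)
    cv2.imwrite(f"pics/{n}2.png",im)
E
```

```text
0.0 [-0.6674  0.1724  1.6165  0.      1.3527 -0.8394]
0.4 [-0.6562  0.1264  1.5755  0.      1.4396 -0.8282]
0.8 [-0.6227  0.0683  1.5617  0.      1.5116 -0.7947]
1.2000000000000002 [-0.5688  0.0051  1.5772  0.      1.5593 -0.7408]
1.6 [-0.4992 -0.0538  1.6196  0.      1.5758 -0.6712]
2.0 [-0.4233 -0.0987  1.6826  0.      1.5577 -0.5953]
2.4000000000000004 [-0.3551 -0.1212  1.7571  0.      1.5056 -0.5271]
5.3833 [ 0.5154 -0.2544  0.1969] [-4.4411 -2.1649  1.1553] 0.021840992434716322
```

View pics/scene2.png

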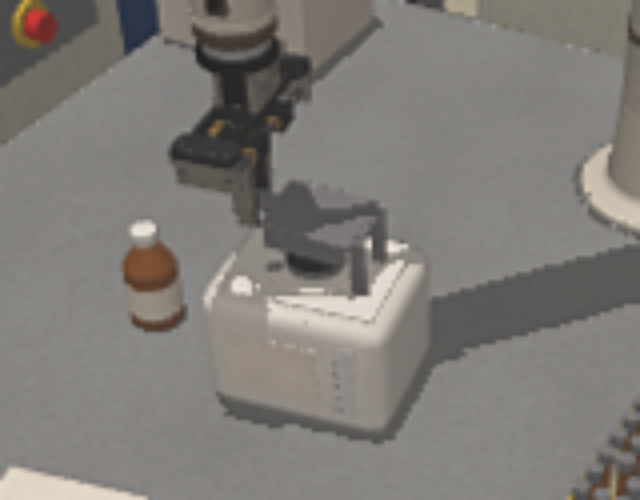

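View pics/wrist2.png

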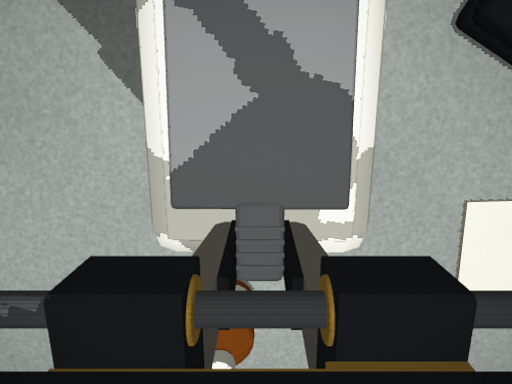

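The tab is held between the fingers: the wrist view has it at (260,240) and the gap is 21.8 mm against a 22 mm tab. Swinging it now.

```bash
python3 - <<'E'
from rig import bot, hand, ik, observe, snapshot
from h import *
np.set_printoptions(precision=3,suppress=True)
o=down(YAW)
for th in np.linspace(0,2.38,13)[1:]:
    bot.servo_line(tab(th),o,feed=.08)
    b=observe(); print(round(th,2),round(b["clock"],2),b["force"],b["finger_gap"].round(4))
    if np.linalg.norm(b["force"])>40 or b["finger_gap"]<.019: print("STOP");break
for n in("scene","wrist"):
    s=snapshot(n); pickle.dump(s,open(f"pics/{n}3.pkl","wb")); 
    im=s["img"][:,:,::-1]
    if n=="scene": im=cv2.resize(im[80:225,145:305],None,fx=4,fy=4)
    cv2.imwrite(f"pics/{n}3.png",im)
E
```

```text
Traceback (most recent call last):
AttributeError: 'float' object has no attribute 'round'
```

```bash
python3 - <<'E'
from rig import bot, hand, ik, observe, snapshot
from h import *
np.set_printoptions(precision=3,suppress=True)
o=down(YAW)
for th in np.linspace(0,2.38,13)[2:]:
    bot.servo_line(tab(th),o,feed=.08)
    b=observe(); print(round(th,2),round(b["clock"],2),b["force"],round(float(b["finger_gap"]),4))
    if np.linalg.norm(b["force"])>40 or b["finger_gap"]<.019: print("STOP");break
for n in("scene","wrist"):
    s=snapshot(n); pickle.dump(s,open(f"pics/{n}3.pkl","wb")); 
    im=s["img"][:,:,::-1]
    if n=="scene": im=cv2.resize(im[80:225,145:305],None,fx=4,fy=4)
    cv2.imwrite(f"pics/{n}3.png",im)
E
```

```text
0.4 6.37 [-7.32   4.455 -2.247] 0.0217
0.6 6.81 [-6.741  5.015 -4.662] 0.0218
0.79 7.25 [-6.674  5.078 -6.548] 0.0216
0.99 7.69 [-6.29   3.416 -7.319] 0.0217
1.19 8.13 [-6.116  3.198 -7.999] 0.0217
1.39 8.57 [-5.597  0.219 -7.531] 0.0215
1.59 9.02 [-5.311  0.575 -6.716] 0.022
1.78 9.46 [-4.692 -1.087 -6.412] 0.0218
1.98 9.9 [-5.455 -2.665 -3.949] 0.0217
2.18 10.34 [-5.223 -2.423 -3.913] 0.0216
2.38 10.78 [-5.79  -1.385 -1.822] 0.0218
```

View pics/scene3.png

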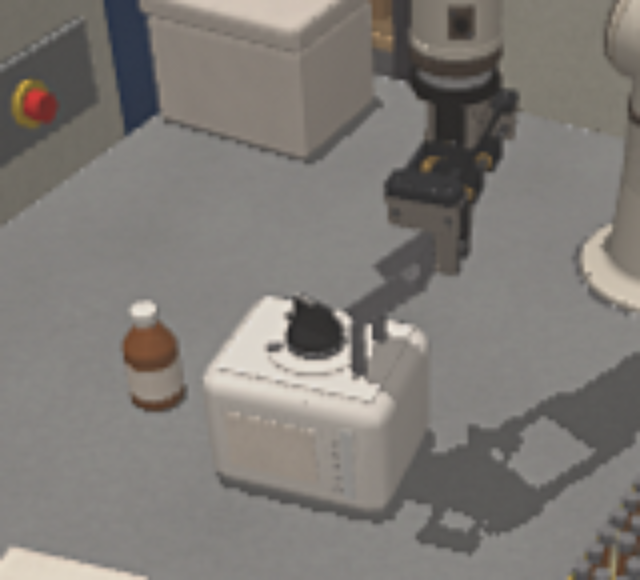

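View pics/wrist3.png

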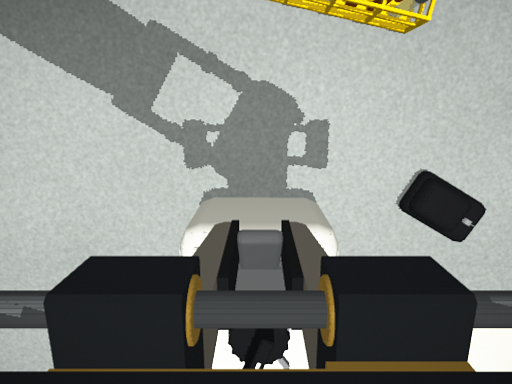

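The cover is swung back and the tab is still held. I'll release it, go up, and look at the cap.

```bash
python3 - <<'E'
from rig import bot, hand, ik, observe, snapshot
from h import *
np.set_printoptions(precision=3,suppress=True)
hand.grip(.05,15)
p=tab(2.38); bot.servo_line([p[0],p[1],.39],down(YAW),feed=.2)
q=AX-YP*.01
bot.goto([q[0],q[1],.36],down(YAW-2.2+np.pi/2))
print(observe()["clock"],observe()["joints"])
for n in("scene","wrist","top"):
    s=snapshot(n); pickle.dump(s,open(f"pics/{n}4.pkl","wb")); 
    im=s["img"][:,:,::-1]
    if n=="scene": im=cv2.resize(im[80:225,145:305],None,fx=4,fy=4)
    cv2.imwrite(f"pics/{n}4.png",im)
E
```

```text
12.8417 [-0.601  0.03   1.453  0.001  1.66  -0.146]
```

View pics/scene4.png

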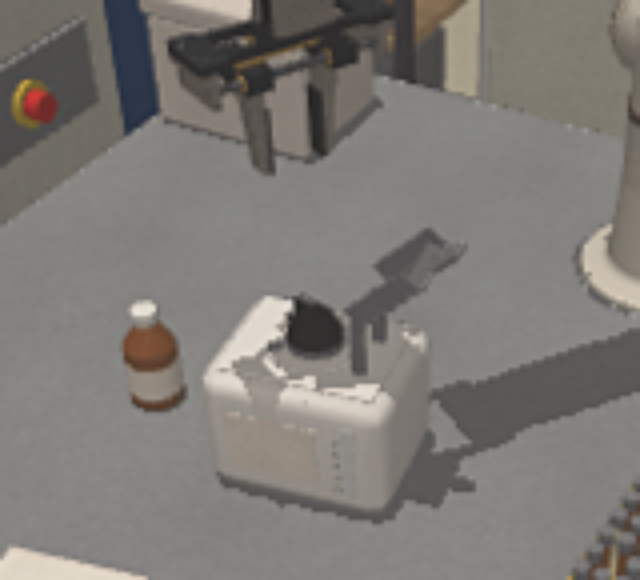

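View pics/wrist4.png

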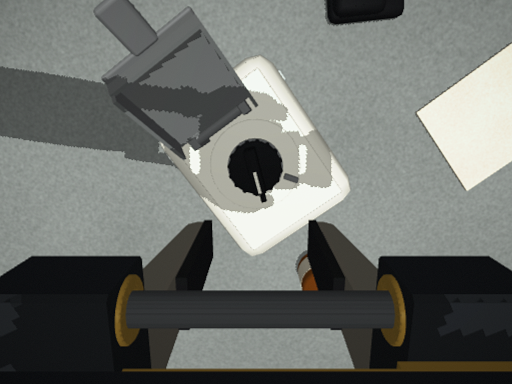

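The cover now rests back at (165,85). The black cap disc is around (255,167), the pointer nose at (264,200) and the release mark at (291,178).

```bash
python3 - <<'E'
from h import *
np.set_printoptions(precision=4,suppress=True)
s=load("wrist4"); im=s["img"]
m=(im.max(2)<60).astype(np.uint8); roi=np.zeros_like(m); roi[130:212,220:292]=1
m*=roi
n,l,st,ce=cv2.connectedComponentsWithStats(m); print(st,ce)
a=plane(s,(291,178),.158);nose=plane(s,(264,200),.165)
c=np.r_[AX,0]
for nm,p in(("mark",a),("nose",nose)):
    d=(p-c)[:2]; print(nm,p,np.linalg.norm(d),np.arctan2(d[1],d[0])-YAW)
print("axis proj z.172",proj(s,[*AX,.172]),"z.202",proj(s,[*AX,.202]))
w0=proj(s,[[*(AX+r*np.array([np.cos(YAW-2.2),np.sin(YAW-2.2)])),z] for r,z in((.023,.202),(-.023,.202),(.038,.165))]);print(w0)
cv2.imwrite("pics/w4z.png",cv2.resize(im[110:225,210:320,::-1],None,fx=5,fy=5,interpolation=cv2.INTER_NEAREST))
E
```

```text
[[     0      0    512    384 194385]
 [   228    139     55     63   2223]] [[255.5066 191.7856]
 [254.9244 166.5277]]
mark [ 0.5347 -0.2216  0.158 ] 0.04085039634700195 -0.9460855276522182
nose [ 0.4979 -0.2293  0.165 ] 0.03706832443788538 -1.9506106903129354
axis proj z.172 [[255.5151 168.614 ]] z.202 [[255.1481 173.7494]]
[[255.1929 196.831 ]
 [255.1018 149.9093]
 [255.6483 201.8244]]
```

View pics/w4z.png

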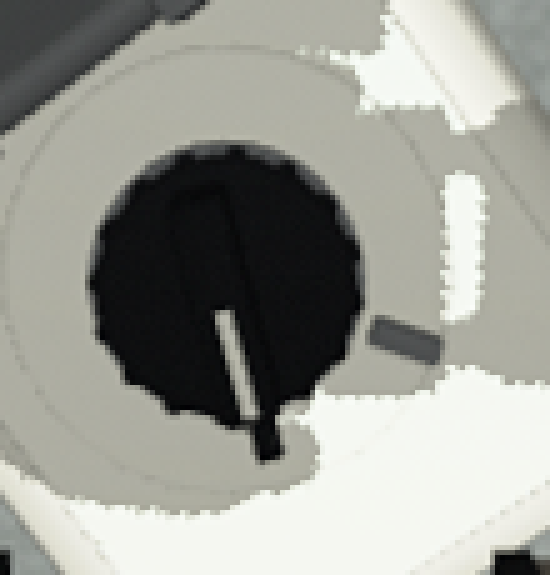

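```bash
python3 - <<'E'
from rig import bot, hand, ik, observe, snapshot
from h import *
np.set_printoptions(precision=4,suppress=True)
s=load("wrist4")
f=lambda u,v:(210+(u+.5)/5-.5,110+(v+.5)/5-.5)
d=plane(s,f(252,418),.202)-plane(s,f(222,312),.202); a=np.arctan2(d[1],d[0]); print("cap from line",a-YAW+2.2)
A=np.array([.506,-.192]); c0=.255
o=down(YAW-2.2+c0+np.pi/2)
bot.goto([*A,.25],o); bot.servo_line([*A,.179],o,feed=.1)
print(observe()["force"])
hand.grip(0,30)
b=observe(); print(b["clock"],b["force"],b["ft_torque"],b["finger_gap"],b["joints"])
for n in("scene","wrist"):
    s=snapshot(n)
    im=s["img"][:,:,::-1]
    if n=="scene": im=cv2.resize(im[80:225,145:305],None,fx=4,fy=4)
    cv2.imwrite(f"pics/{n}5.png",im)
E
```

```text
cap from line 0.2698294815234612
[0.5645 0.5518 0.0882]
15.025 [-4.9484  1.7159  3.2992] [0.1412 0.7719 0.0194] 0.01158776257202961 [-0.5862  0.1004  1.7325 -0.0007  1.3103 -0.384 ]
```

View pics/scene5.png

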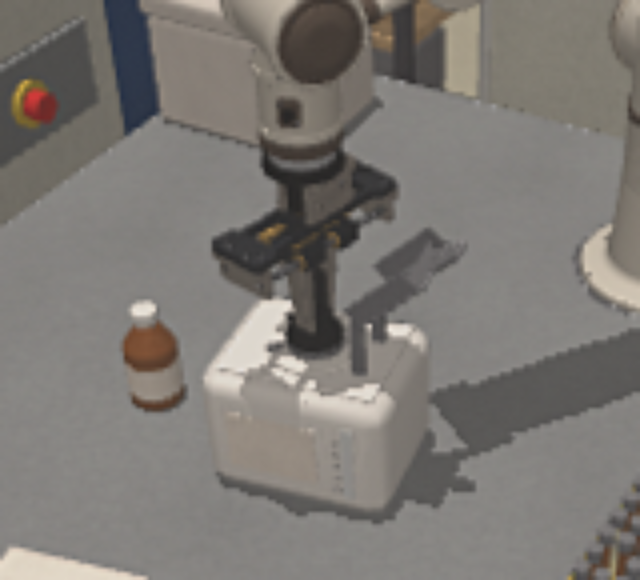

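View pics/wrist5.png

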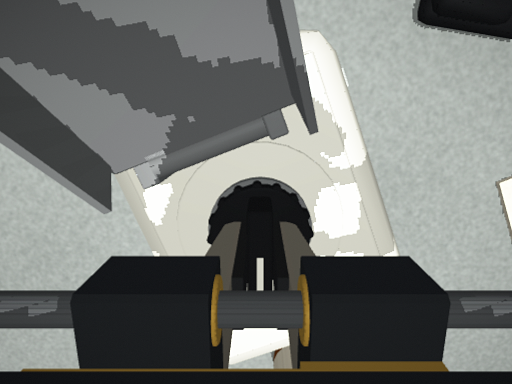

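The wing is gripped, with an 11.6 mm gap and the pointer end on the image midline. Turning it now.

```bash
python3 - <<'E'
from rig import bot, hand, ik, observe, snapshot
from h import *
np.set_printoptions(precision=4,suppress=True)
A=np.array([.506,-.192])
for c in np.linspace(.255,1.25,6)[1:]:
    bot.goto([*A,.179],down(YAW-2.2+c+np.pi/2))
    b=observe(); print(round(c,3),b["clock"],b["force"],b["ft_torque"],b["finger_gap"],b["joints"][5])
bot.pause(.4)
hand.grip(.04,30)
o=down(YAW-.95+np.pi/2)
bot.servo_line([*A,.25],o,feed=.12)
q=A-YP*.01
bot.goto([*q,.36],o)
bot.pause(.2)
print(observe()["clock"])
for n in("scene","wrist","top"):
    s=snapshot(n); pickle.dump(s,open(f"pics/{n}6.pkl","wb"))
    im=s["img"][:,:,::-1]
    if n=="scene": im=cv2.resize(im[80:225,145:305],None,fx=4,fy=4)
    cv2.imwrite(f"pics/{n}6.png",im)
E
```

```text
0.454 15.4333 [-5.4642  0.467   4.4143] [0.2486 1.1475 0.095 ] 0.011654403553610644 -0.5832951631967254
0.653 15.7417 [-7.9275  1.4092  4.9508] [0.1412 1.2986 0.056 ] 0.011967407035641602 -0.7823146822712426
0.852 16.05 [-8.2503  0.8587  6.5508] [0.1697 1.4542 0.1   ] 0.011846445694106906 -0.9812939736240025
1.051 16.3583 [-9.0105  0.6401  6.8503] [0.0888 1.5893 0.0294] 0.011851094223752957 -1.1802608252752518
1.25 16.6667 [-10.195    0.7459   7.0659] [-0.0297  1.7395  0.056 ] 0.01169952113754532 -1.3792863307698746
19.1083
```

View pics/scene6.png

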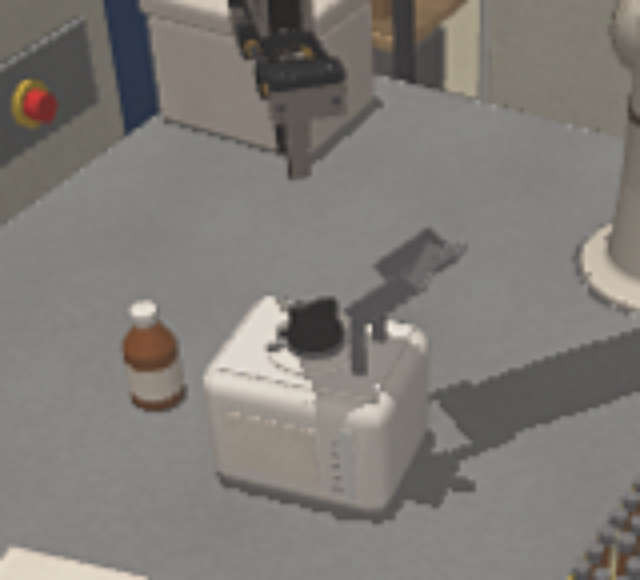

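View pics/wrist6.png

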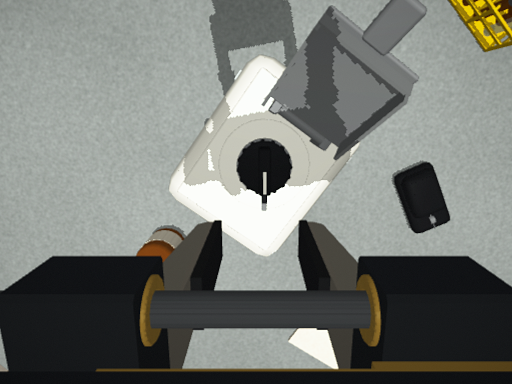

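The pointer (line at (264,185)) and the mark (at (264,207)) now look aligned. I'll measure the pointer and cover angles before handing in.

```bash
python3 - <<'E'
from h import *
np.set_printoptions(precision=4,suppress=True)
s=load("wrist6"); im=s["img"]
cv2.imwrite("pics/w6z.png",cv2.resize(im[0:225,160:440,::-1],None,fx=2.6,fy=2.6,interpolation=cv2.INTER_NEAREST))
g=im.mean(2)
for r in (174,182,190,193,196,200,204,208): print(r,g[r,256:274].astype(int))
a=plane(s,(264.6,192),.202)-plane(s,(264.6,174),.202); print("line dir ->cap",np.arctan2(a[1],a[0])-YAW+2.2)
# tab end prediction per lid angle
for th in(2.0,2.2,2.4):
    xy=AX+YP*(.057-.131*np.cos(th)); print(th,proj(s,[*xy,.211+.131*np.sin(th)]))
t0,t1=load("top0")["img"].astype(int),load("top6")["img"].astype(int)
for n,(x0,x1,y0,y1) in dict(rack=(180,216,178,252),bottle=(370,402,215,242),mouse=(260,292,140,178),tip=(85,132,180,230)).items():
    print(n,np.abs(t0-t1)[y0:y1,x0:x1].mean())
E
```

```text
174 [ 18  18  15  15  17  12  37 171 200 202 114   8  18  17  15  18  18  19]
182 [ 17  17  15  14  17  16   6 166 200 202 114   8  17  16  16  17  18  16]
190 [ 15  17  14  15  18  15   4 167 198 201 113   6  15  16  14  13  16  14]
193 [ 73  11  54  36  12  13   5 172 205 208 117   5  11   3 111 251 255 254]
196 [252 253 254 255 255 173  18  27  27  24   4 245 255 254 254 253 252 252]
200 [252 251 252 253 255 201  25  30  31  27   8 253 255 252 252 252 252 251]
204 [251 251 251 252 255 223 147 154 153 148 202 254 254 252 251 251 251 251]
208 [251 250 251 251 254 212 146 159 158 151 187 248 252 251 251 251 251 251]
line dir ->cap 1.2516718875890884
2.0 [[387.4737  49.939 ]]
2.2 [[405.1172  19.0224]]
2.4 [[414.6374  -2.2733]]
rack 1.20508008008008
bottle 45.44328703703704
mouse 1.655701754385965
tip 1.1312056737588652
```

View pics/w6z.png

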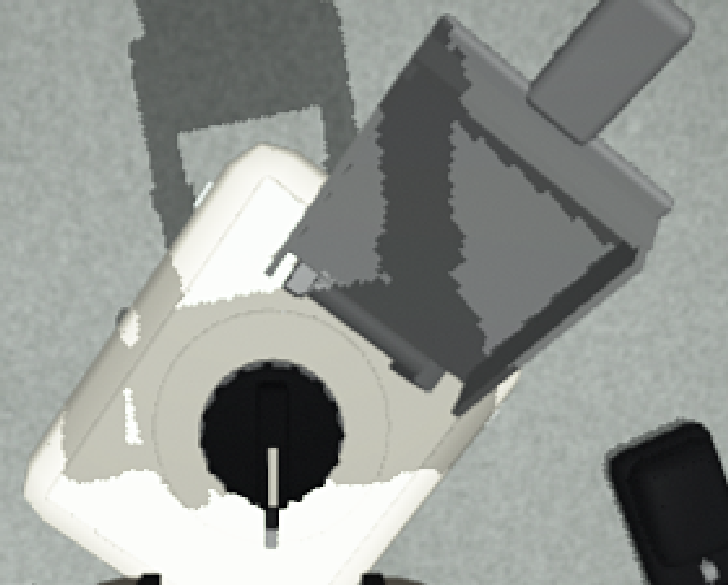

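```bash
python3 - <<'E'
from h import *
from rig import bot, observe
a,b=load("scene0")["img"].astype(int),load("scene6")["img"].astype(int)
print("bottle diff scene",np.abs(a-b)[152:186,172:194].mean())
bot.finish_job(); print(observe()["clock"])
E
```

```text
bottle diff scene 0.7571301247771836
the job is handed in; nothing more can be done
the job is handed in; nothing more can be done
```

The job is handed in: the cover is swung back and released, and the cap is turned to the release mark. I pinched the cover by its tab, swung it to about 2.38 rad and let go. Then I gripped the cap's wing and turned it counter-clockwise to 1.25 rad. The cap started at about 0.26 rad, not fully shut. I released it and lifted clear.

- **Cap:** in the last wrist picture the pointer's white line, its nose and the release mark lie on one column. The measured cap angle is 1.25 rad.
- **Cover:** it is still back. I judged its angle by eye from where its tab sits in the picture, about 2.3–2.4 rad, not by a fit.
- **Bystanders:** the rack, mouse and tip box look unchanged in the top view. The bottle's patch in the top view did change. I took that to be the arm in front of it without checking that picture. In the scene camera the bottle is unchanged.
- **Forces and time:** wrist force readings between moves stayed around 12 N or less. The clock read about 19 s at the last check before handing in.
- **Script error:** one script stopped on a print error after the first step of the swing, and I resumed from there with no effect on the cover.
- **Position disagreement:** two estimates of the cap's axis differed by about 2 mm, so I gripped midway between them.

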